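# Open the crate lock and present its shackle

## Robot

A 6-joint arm with a two-finger parallel gripper is mounted at the origin on a cart in front of the work surface, level with it; the furniture and walls round the work are solid. World frame = base frame: x ahead of the robot, y to its left, z up, the work surface at z = 0. Lengths are in m, angles in rad, forces in N, time in s.
With the tool pointing down it reaches from about 0.35 to 0.975 m from the base axis. Payload 7.1 kg.
Tool frame: the origin (TCP) lies at the very end of the fingers, on their centre line; the grasp point (between the pads) lies hold_point_z behind it (hold_point_z is the distance from the TCP to the grasp point, in m); z points along the fingers, x is the direction in which the jaws open and shut, and the axes are right-handed (so a half turn about z gives the same grasp; the last joint's range is limited). The gripper opens to 88 mm and grips with 3 to 60 N. Pads are 20 mm wide; open, the fingers measure 115 mm over their backs; the gripper's body (75 mm by 178 mm) begins 61 mm behind the grasp point.
Start: joints at [1.176, 0.423, 1.63, -0, 1.089, -0.019], TCP at [0.229, 0.581, 0.223] pointing down, gripper open.
Joint ranges: [-3, 3], [-0.9, 2.11], [0.09, 2.58], [-1.31, 4.45], [0.11, 2.69], [-2.54, 2.54]. Speed limits (rad/s): [2.39, 2.39, 3.01, 3.14, 3.14, 3.14].

## Interface

Orientations are given as a unit quaternion [x, y, z, w].
In Python, from rig import sense, snapshot, camera_info, close_job, boxes_of, cut_out, hold_point_z gives the robot as it stands.
- The arm moves only by the tool send_rows, never from a script. Its arguments are lists of equal length, an entry for each row: "offset": the shift along the tool's x, y, z in cm, a list of three; "turn": the turn about the tool's z in rad. A call has 1 to 10 rows; each row is the pose to reach, as a shift and turn from the pose measured when the call began, along the tool's axes at that moment; what a row does not reach only later rows make up. A row lasts 1/8 s, in which the tool goes at most 62.5 mm and 10.7 degrees, less where a joint would pass 70% of its speed; a pose out of reach is approached as far as the arm can. A call with a gripper value outside its range is refused whole. "gripper" is the finger opening in cm, from 0 to 8.78, set as the call begins (left out, the last holds). The fingers move at their own pace and stop on an object; the grip force is fixed at half the most. Time passes only in rows, so rows that repeat a pose let the fingers close. It gives the time, the measured TCP pose, the force and the opening at its end, in the units of the state.
- sense(): the state, without advancing time (a new reading comes with each control period).
- snapshot(name): name is "side" or "top"; returns the picture (420x560x3 uint8, blue, green, red); there is no depth.
- camera_info(name): a dict with "fx", "fy", "cx", "cy" (pixels), "rvec" (rotation vector, rad) and "tvec" (3), from world to camera coordinates, as OpenCV has them. Camera axes: x right, y down, z forward; pixel columns grow to the right and rows downward; lengths in m; the calibration is good to about 2 mm. A picture is of the moment at which its call begins. camera_info takes no time and is no camera call.
- close_job(): hands the job in, once; it reports no verdict.
Trained networks look in the newest picture that a camera, given by its name, has taken for a name from the list of things; names that differ only in an ending like _2 or _b are one class to them, and where a whole thing is asked for, a point or a joint stands for the part that bears it (a point fixed in the world has none). Each returns a list of dicts, best first, with "conf" (0 to 1); they miss things now and then, are a little off and sometimes report something else, mostly with a low value. They report only what shows in the picture. A call takes as long as a camera call. They do not tell look-alikes from the thing itself.
- boxes_of(camera, target): "pixel" ([column, row] in pixels, amid what is visible of it).
- cut_out(camera, target): "mask" (420x560 bool, what is visible of it) and "pixel" ([column, row] in pixels, amid what is visible of it).
The state is a dict: "t": time; "q": joint angles; "joint_vel": joint speeds; "effort": joint torques, N m; "tool_pos": TCP position; "eef_rot": TCP orientation; "wrist_force": force on the tool from outside, world axes, zero at the start; "torque": the same for the moment, N m; "gripper_width": opening from 0.0 (shut) to 1.0 (fully open).
Only numpy, scipy, OpenCV 4.12 (cv2) and the standard library are available. Lean on these libraries where they do the work, as an engineer would, in place of code of your own. Each camera call takes 0.05 s, during which the arm holds its last target. There are 200 camera calls.

## Task

Unlock the crate lock on the bench: swing its wire guard up and right over to the far side of its hinge until it clicks into its end stop, then turn the dial from click to click until the gap in its rim stands at the shackle's toe. Then pull the steel shackle straight up out of the block and finish holding it in the gripper, upright and still above the lock, about 10 cm higher than it sat, ready to be threaded through the crates; leave the jar, the cap and the stamp beside it alone.

Things in the scene. Friction and masses are not known exactly. Their poses are not given: they have to be found in the camera images.
- lock_block_top (a point): centre of the top face of the lock block: grey steel, 200 (x) x 120 (y) x 40 mm high, screwed to the bench. Its x axis points from the guard's free bar to the guard's hinge, z up. In this frame, mm: dial axis at (-40, 0); shackle legs in 13 mm square sockets at (8, 0) and (44, 0); two grey hinge ears at (82, +-56), 40 x 8 mm, 92 mm high. Tall crates stand behind it, seen from the robot
- guard_bar (a point): middle of the guard's free bar. The guard is a U of 10 mm round steel: two arms (at y = +-47 mm) run 180 mm from the hinge to this bar, which lies along the block's y axis, free for 35 mm either side of here; two 6 mm cross wires, 62 and 128 mm from it, pass over knob and shackle. With the guard level the bar is 62 mm above the block's top
- guard_hinge (a point): middle of the guard's hinge axis (along the block's y axis), 78 mm along x from the block's centre and 62 mm above its top; the bar moves on a circle of 180 mm radius about it
- guard (a joint): guard angle, rad: 0 level over the dial, 1.57 straight up, 2.2 the end stop, leaning away beyond the hinge. It stays where it is left (about 1.5 N at the bar moves it). A spring ball resists from about 1.7 to 2.0 (up to 3 N at the bar); past 2.0 it drives the guard to the stop and keeps it there; seated is above 2.1. Starts at 0 to 0.35
- dial_knob (a point): point on the dial's axis at grip height, 39 mm above the block's top. The dial is a metal disc 80 mm across, upper face 17 mm above the block's top, one gap (19 mm wide, 12 deep) in its rim; on it a white bar knob 44 mm long, 12 wide, top at 46 mm, with a black line on the half towards the gap. The frame turns with the dial: y points along the knob to the gap, z up
- dial (a joint): dial angle, rad, positive anticlockwise from above; 0 when the gap stands at the shackle's toe (knob along the block's +x). Clicks every 0.524 rad (30 degrees), about 0.1 Nm from one to the next; range -1.3 to 2.4. It starts two or three clicks on the positive side: turn it clockwise from above. Within 0.1 rad of 0 the shackle is free
- shackle_crown (a point): middle of the shackle's top bar, 47 mm above the block's top when locked. A loose U of 9 mm round steel, 0.1 to 0.21 kg; its legs, 36 mm apart along its y axis (the block's x), reach 25 mm into the block; the middle 20 mm of the bar is straight and level. A toe (9 mm wide, 8 high) juts 16 mm from the leg nearer the dial, under the rim, so it lifts only through the gap
- shackle: the same shackle; its origin lies midway between its legs at the level of the block's top when locked, z up
- jar_centre (a point): centre of a closed jar, 66 mm across, 91 mm high, standing loose beside the block on the guard bar's side
- cap_centre (a point): centre of a loose jar cap, 63 mm across, 14 mm high, lying near that jar
- stamp_centre (a point): centre of a small wooden rubber stamp, 30 x 50 x 76 mm, standing loose on the hinge side of the block
Mind the look-alikes: they are no part of the job. Leave any pink look-alike of the shackle alone.

How it is judged:
By the outcome, as a careful person would: the job done as asked, in the order asked, and still so for the second after the job is handed in, while the arm keeps its last pose, push and grip.
It also fails if it takes over 58 s, if anything falls off the work surface, if the arm or the gripper's body presses on something with over 40 N, if the wrist force passes 120 N, or if a joint passes its speed limit or range.

## Working session

There is one attempt and no reset: what is moved stays moved. The work goes in short steps, Python scripts to look and compute and a tool call to move; the robot and the scene stay as the last step left them, time stands still between calls to the robot, and variables do not carry over. Pictures are saved under pics/ and viewed, about 8 in all and at most 12, crops included, and the job is handed in when it is done.

Besides the shell and the picture viewer there is one more tool, called after "Request:" as name([rows], argument=value, ...), one row to a line, values as JSON. send_rows: Moves the arm, as the interface text tells. Its arguments: {"type":"object","properties":{"offset":{"type":"array"},"turn":{"type":"array"},"gripper":{"type":"number"}},"required":["offset","turn"]}

```bash
ls; mkdir -p pics; cat > h.py <<'E'
import numpy as np, cv2
from rig import *
from scipy.spatial.transform import Rotation as R
def cam(n):
    c=camera_info(n); K=np.array([[c['fx'],0,c['cx']],[0,c['fy'],c['cy']],[0,0,1.]])
    return K,cv2.Rodrigues(np.array(c['rvec'],float))[0],np.array(c['tvec'],float).ravel()
def proj(n,P):
    K,Rm,t=cam(n); p=(np.atleast_2d(P)@Rm.T+t)@K.T; return p[:,:2]/p[:,2:]
def ray(n,px):
    K,Rm,t=cam(n); d=Rm.T@np.linalg.inv(K)@np.array([px[0],px[1],1.]); return -Rm.T@t,d/np.linalg.norm(d)
def atz(n,px,z):
    o,d=ray(n,px); return o+d*(z-o[2])/d[2]
def tri(a,b):
    (o1,d1),(o2,d2)=ray('side',a),ray('top',b)
    s=np.linalg.lstsq(np.c_[d1,-d2],o2-o1,rcond=None)[0]
    p,q=o1+s[0]*d1,o2+s[1]*d2; return (p+q)/2,np.linalg.norm(p-q)
E
python3 - <<'E'
from h import *
np.set_printoptions(precision=3,suppress=True)
print(hold_point_z, sense())
a=snapshot('side');b=snapshot('top')
cv2.imwrite('pics/s0.png',a);cv2.imwrite('pics/t0.png',b)
for n in ['side','top']:
    o,d=ray(n,(280,210));print(n,o,d)
for k in ['lock_block_top','guard_bar','guard_hinge','dial_knob','shackle_crown','jar_centre','cap_centre','stamp_centre']:
    r={n:boxes_of(n,k) for n in['side','top']}
    for n in r: print(k,n,[(np.round(x['pixel'],1).tolist(),round(x['conf'],2)) for x in r[n][:3]])
    if r['side'] and r['top']: print('   ',*tri(r['side'][0]['pixel'],r['top'][0]['pixel']))
E
```

```text
pics
0.0187 {'t': 0.0, 'q': array([ 1.176,  0.424,  1.631, -0.   ,  1.089, -0.019]), 'joint_vel': array([ 0.001, -0.001, -0.   , -0.001,  0.   ,  0.001]), 'effort': array([  0.   , -54.461, -27.367,   0.064,   0.023,  -0.   ]), 'tool_pos': array([0.229, 0.581, 0.222]), 'eef_rot': array([ 0.827,  0.563, -0.001,  0.   ]), 'wrist_force': array([ 0.957, -0.593,  0.288]), 'torque': array([-0.048, -0.008, -0.025]), 'gripper_width': 1.0014743014127578}
side [-0.02  -0.04   0.857] [ 0.517  0.025 -0.856]
top [ 0.243 -0.026  1.003] [ 0.196  0.005 -0.981]
lock_block_top side [([320.3, 222.9], 0.76)]
lock_block_top top [([319.9, 199.7], 0.88)]
    [ 0.453 -0.102  0.028] 0.0034524759678466587
guard_bar side [([338.8, 191.8], 0.72)]
guard_bar top [([338.2, 185.1], 0.58)]
    [ 0.451 -0.127  0.148] 0.0027243511854053164
guard_hinge side [([317.8, 219.7], 0.78)]
guard_hinge top [([319.6, 201.5], 0.91)]
    [ 0.443 -0.096  0.059] 0.007256487416981329
dial_knob side [([342.2, 223.6], 0.72)]
dial_knob top [([339.8, 195.7], 0.77)]
    [ 0.462 -0.147  0.012] 0.0009309445775085952
shackle_crown side [([301.5, 210.7], 0.69), ([202.1, 225.4], 0.47)]
shackle_crown top [([303.3, 198.5], 0.75), ([196.5, 214.5], 0.65), ([406.4, 227.1], 0.48)]
    [ 0.444 -0.063  0.09 ] 0.008118106216869519
jar_centre side [([421.2, 219.3], 0.76)]
jar_centre top [([423.5, 184.4], 0.71)]
    [ 0.47  -0.314  0.024] 0.006213458687478391
cap_centre side [([404.6, 262.8], 0.83)]
cap_centre top [([245.9, 190.7], 0.58), ([405.3, 224.9], 0.57), ([320.6, 203.4], 0.22)]
    [ 0.241 -0.063  0.553] 0.2565829520562581
stamp_centre side [([251.7, 207.0], 0.61)]
stamp_centre top []
```

```bash
python3 - <<'E'
import cv2
for n in 'st':
    a=cv2.imread(f'pics/{n}0.png')[110:310,170:470]
    cv2.imwrite(f'pics/{n}0c.png',cv2.resize(a,(800,533),interpolation=cv2.INTER_CUBIC))
E
```

```text
(no output)
```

View pics/s0c.png

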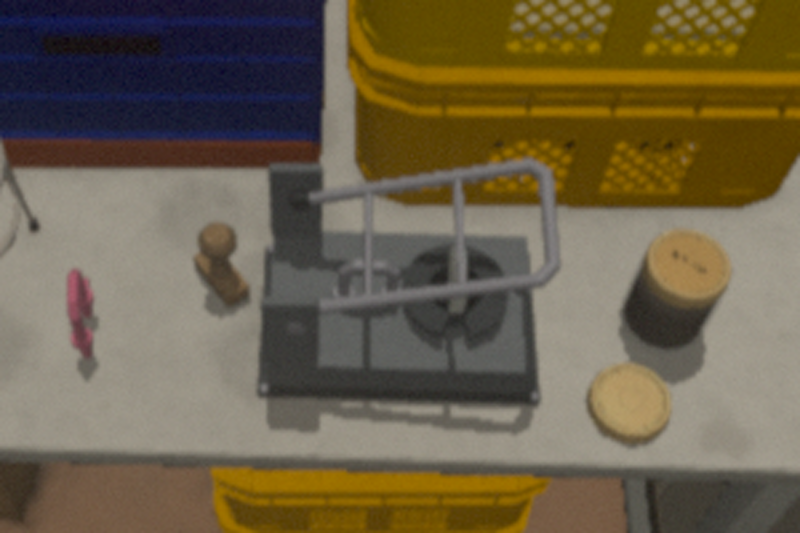

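View pics/t0c.png

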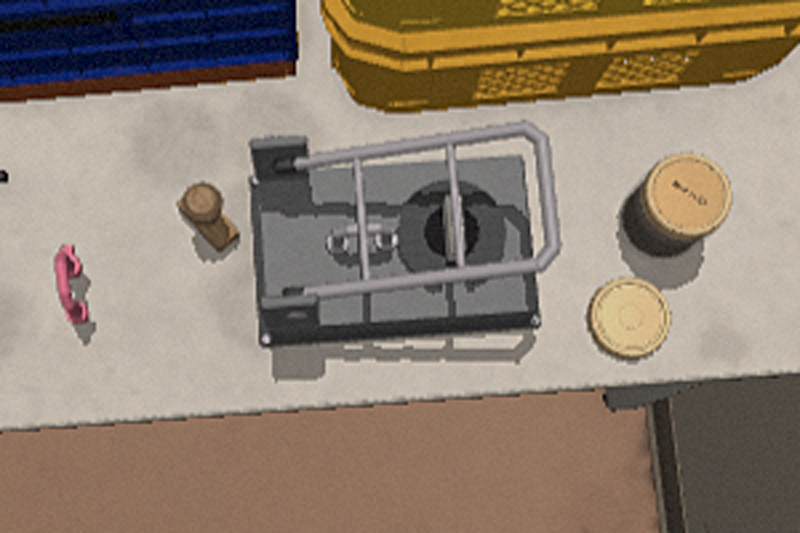

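Side crop: the lock is at centre, with its hinge ears on the left at (295,230). The guard bar is on the right at (548,220), half raised. The knob at (457,280) is nearly along world x, and the steel shackle is at (365,285). Jar, cap, stamp and pink look-alike are at (678,285), (630,400), (222,265) and (80,310).
Possible confusions for the shackle, in full pixels: steel (303,198 top), pink (196,214 top), cap/noise (406,227). I choose the steel one in the block. The top crop agrees.

```bash
cat >> h.py <<'E'
def T(p,b):  # block frame (top centre, m) -> world
    x,y,w=p; c,s=np.cos(w),np.sin(w); b=np.atleast_2d(b)
    return np.c_[x+c*b[:,0]-s*b[:,1], y+s*b[:,0]+c*b[:,1], b[:,2]+.04]
def bar(g,y=0,r=.18): return [.078-r*np.cos(g),y,.062+r*np.sin(g)]
E
cat > fit.py <<'E'
from h import *
from scipy.optimize import least_squares
np.set_printoptions(precision=4,suppress=True)
f=lambda u:np.array(u)/2.6667+[170,110]
C=lambda sx,sy,z:[sx*.1,sy*.06,z]
obs=[('top',(265,325),C(1,1,0)),('top',(537,313),C(-1,1,0)),('top',(523,157),C(-1,-1,0)),
('side',(527,238),C(-1,-1,0)),('side',(538,392),C(-1,1,0)),('side',(262,384),C(1,1,0))]
gobs=[('top',(548,203)),('side',(548,222))]
def res(v):
    p,g=v[:3],v[3]
    r=[proj(n,T(p,b))[0]-f(u) for n,u,b in obs]+[proj(n,T(p,bar(g)))[0]-f(u) for n,u in gobs]
    return np.ravel(r)
s=least_squares(res,[.453,-.10,1.57,.3],loss='soft_l1')
print(s.x); print(res(s.x).reshape(-1,2))
np.save('p.npy',s.x)
p=s.x[:3];g=s.x[3]
P={'bar':bar(g),'hinge':[.078,0,.062],'knob':[-.04,0,.039],'crown':[.026,0,.047],'ctr':[0,0,0]}
for k in P: print(k,T(p,P[k])[0],proj('side',T(p,P[k]))[0],proj('top',T(p,P[k]))[0])
for n in ['side','top']:
    a=cv2.imread(f'pics/{n[0]}0.png'); a=cv2.resize(a[110:310,170:470],(800,533),interpolation=cv2.INTER_CUBIC)
    def L(Q,c): 
        q=((proj(n,T(p,Q))-[170,110])*2.6667).astype(int); cv2.polylines(a,[q.reshape(-1,1,2)],False,c,1)
    L([C(1,1,0),C(-1,1,0),C(-1,-1,0),C(1,-1,0),C(1,1,0)],(0,255,0)); L([C(1,1,-.04),C(-1,1,-.04)],(0,255,0))
    L([bar(g,-.047,0),bar(g,-.047),bar(g,.047),bar(g,.047,0)],(0,0,255))
    t=np.linspace(0,6.28,40);L(np.c_[-.04+.04*np.cos(t),.04*np.sin(t),0*t+.017],(255,255,0))
    L([[-.04,-.022,.046],[-.04,.022,.046]],(255,0,255)); L([[.008,0,0],[.008,0,.047],[.044,0,.047],[.044,0,0]],(0,255,255))
    cv2.imwrite(f'pics/{n}_fit.png',a[:450])
a=cv2.imread('pics/side_fit.png');b=cv2.imread('pics/top_fit.png')
cv2.imwrite('pics/fit.png',cv2.resize(np.vstack([a[100:420,200:600],b[90:380,200:600]]),(560,854))[:854] if 0 else np.hstack([a[100:420,200:600],b[80:400,200:600]]))
E
python3 fit.py
```

```text
[ 0.4469 -0.0989  1.5566  0.2948]
[[ 0.3236  2.3089]
 [-0.3723  1.0016]
 [-0.5585  0.8996]
 [ 0.3758  0.3366]
 [-0.7814 -5.9279]
 [ 1.1242 -7.0113]
 [-0.3955 -1.2511]
 [ 0.6692  0.2948]]
bar [ 0.4456 -0.1931  0.1543] [376.1666 193.5438] [375.102 184.873]
hinge [ 0.448  -0.0209  0.102 ] [281.7931 205.078 ] [278.5412 196.9228]
knob [ 0.4464 -0.1388  0.079 ] [341.9014 213.5366] [340.2283 196.0757]
crown [ 0.4473 -0.0729  0.087 ] [308.4507 210.1407] [306.019  197.1108]
ctr [ 0.4469 -0.0989  0.04  ] [320.1873 222.5645] [318.2512 201.5612]
```

View pics/fit.png

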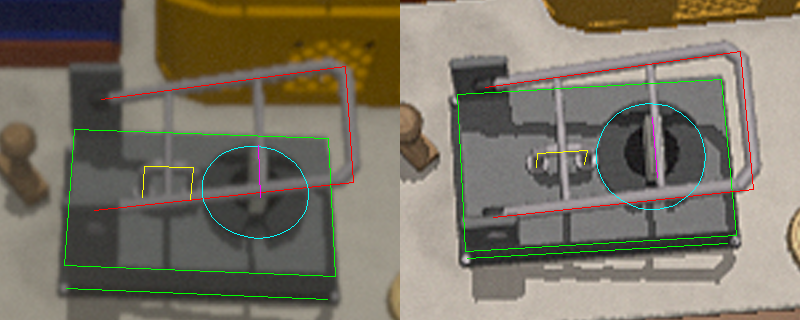

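The fit overlay matches the top view: dial, knob at about 90° (three clicks), shackle and guard at about 0.30 rad. Before the long move I'll check the whole surroundings once.

```bash
python3 - <<'E'
from h import *
np.set_printoptions(precision=3,suppress=True)
a=cv2.imread('pics/s0.png');b=cv2.imread('pics/t0.png')
cv2.imwrite('pics/full.png',cv2.resize(np.hstack([a,b]),(800,300)))
f=lambda u:np.array(u)/2.6667+[170,110]
for u in [(370,205),(780,205),(320,165),(10,165)]: print('side crate base',u,atz('side',f(u),0))
for u in [(370,108),(780,85),(295,72),(10,102)]: print('top',u,atz('top',f(u),0))
E
```

```text
side crate base (370, 205) [ 0.561 -0.077  0.   ]
side crate base (780, 205) [ 0.571 -0.421  0.   ]
side crate base (320, 165) [ 0.601 -0.034  0.   ]
side crate base (10, 165) [0.593 0.232 0.   ]
top (370, 108) [ 0.567 -0.091  0.   ]
top (780, 85) [ 0.563 -0.419  0.   ]
top (295, 72) [ 0.602 -0.034  0.   ]
top (10, 102) [0.593 0.195 0.   ]
```

View pics/full.png

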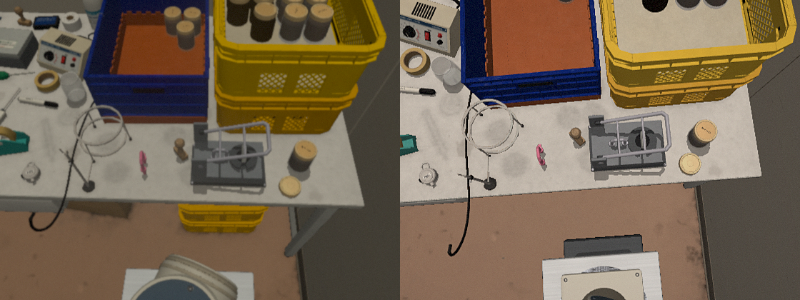

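The full view shows a ring stand and cable left of the lock. Crates start at x≥0.56. I'll travel high.

Request:
send_rows([
  [0,0,-6],
  [0,0,-12],
  [-3.4,4.3,-14],
  [-6.8,8.5,-14],
  [-10.2,12.8,-14],
  [-13.6,17,-14],
  [-17,21.3,-14],
  [-20.4,25.6,-14],
  [-23.7,29.8,-14],
  [-23.7,29.8,-14],
], turn=[0,0,-0.1,-0.2,-0.3,-0.363,-0.363,-0.363,-0.363,-0.363], gripper=4.0)

```text
t: 2.15
tool_pos: [0.4209, 0.2489, 0.3629]
eef_rot: [0.713, 0.701, 0.0, 0.0]
wrist_force: [0.0, -0.0, -0.2]
gripper_width: 0.453
```

Request:
send_rows([
  [-5.6,0.4,0],
  [-11,0.8,0],
  [-16.6,1.2,0],
  [-22,1.6,0],
  [-27.6,2,0],
  [-33,2.4,0],
  [-38.6,2.8,0],
  [-44.2,3.3,4],
  [-44.2,3.3,10],
  [-44.2,3.3,14],
], turn=[0,0,0,0,0,0,0,0,0,0])

```text
t: 3.4
tool_pos: [0.4456, -0.1933, 0.2207]
eef_rot: [0.714, 0.7, -0.0, -0.001]
wrist_force: [0.6, 0.0, 0.6]
gripper_width: 0.456
```

```bash
python3 - <<'E'
from h import *
s=sense();print(s['tool_pos'],s['q'])
a=snapshot('side');b=snapshot('top')
cv2.imwrite('pics/ab1.png',np.hstack([cv2.resize(x[110:260,270:420],(400,400),interpolation=cv2.INTER_CUBIC) for x in (a,b)]))
print(proj('side',s['tool_pos']),proj('top',s['tool_pos']))
E
```

```text
[ 0.44560762 -0.19332161  0.22069183] [-4.34038954e-01  2.21310730e-01  1.93187865e+00  3.84255055e-04
  9.89547765e-01 -1.98639882e+00]
[[382.97330108 172.09026207]] [[382.13936228 174.93472052]]
```

View pics/ab1.png

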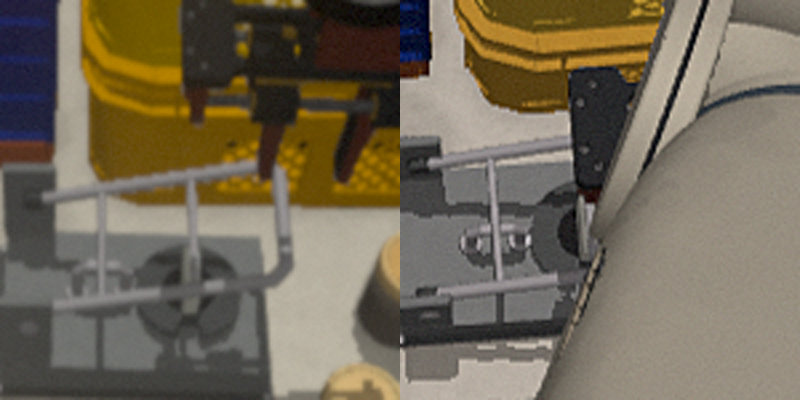

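The side crop shows the fingertips at (265,175) and (343,180), straddling the bar's line at (283,230), as predicted. Descend and grip.

Request:
send_rows([
  [0,0,3],
  [0,0,6],
  [0,0,8.4],
  [0,0,8.4],
], turn=[0,0,0,0])

```text
t: 4.0
tool_pos: [0.4435, -0.1909, 0.1355]
eef_rot: [0.713, 0.701, -0.001, -0.004]
wrist_force: [-0.8, 0.3, -0.2]
gripper_width: 0.455
```

Request:
send_rows([
  [0,0,0],
  [0,0,0],
  [0,0,0],
  [0,0,0],
], turn=[0,0,0,0], gripper=0.4)

```text
t: 4.5
tool_pos: [0.4441, -0.1922, 0.1363]
eef_rot: [0.713, 0.702, -0.002, -0.003]
wrist_force: [-1.8, -6.2, 2.7]
gripper_width: 0.108
```

Request:
send_rows([
  [0.76,0,-2.02],
  [1.76,0,-3.93],
  [2.98,0,-5.72],
  [4.4,0,-7.34],
  [6.0,0,-8.78],
  [7.77,0,-10.02],
  [9.68,0,-11.04],
  [11.69,0,-11.82],
  [13.78,0,-12.36],
  [13.78,0,-12.36],
], turn=[0,0,0,0,0,0,0,0,0,0])

```text
t: 5.75
tool_pos: [0.4462, -0.054, 0.2613]
eef_rot: [0.712, 0.702, -0.002, -0.003]
wrist_force: [-7.5, -1.9, 10.6]
gripper_width: 0.101
```

```bash
python3 - <<'E'
from h import *
s=sense();print(s['tool_pos'],s['wrist_force'],s['eef_rot'])
a=snapshot('side')
cv2.imwrite('pics/c2.png',cv2.resize(a[60:280,200:440],(720,660)[:2] if 0 else (640,587),interpolation=cv2.INTER_CUBIC))
E
```

```text
[ 0.44616112 -0.0540419   0.26126534] [-7.4760255 -1.8666026 10.5800007] [ 0.7119278   0.70224294 -0.00238286 -0.00282593]
```

View pics/c2.png

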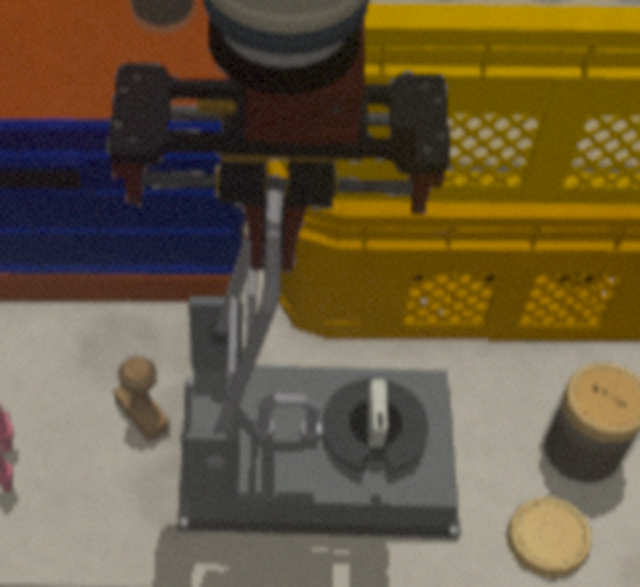

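The guard follows in the grip (bar at (272,205)). The dial gap faces the robot at (375,470), so it is three clicks (90°) off. Continuing over the top.

Request:
send_rows([
  [2.14,0,-0.28],
  [4.3,0,-0.3],
  [6.44,0,-0.07],
  [8.55,0,0.42],
  [10.57,0,1.16],
  [12.19,0,1.96],
  [13.4,0,2.7],
  [14.0,0,3.1],
  [14.2,0,3.25],
  [14.2,0,3.25],
], turn=[0,0,0,0,0,0,0,0,0,0])

```text
t: 7.05
tool_pos: [0.4475, 0.086, 0.2295]
eef_rot: [0.712, 0.702, -0.004, -0.002]
wrist_force: [-7.6, -10.1, 15.6]
gripper_width: 0.106
```

Request:
send_rows([
  [0,0,0],
  [0,0,0],
  [0,0,0],
], turn=[0,0,0], gripper=3.0)

```text
t: 7.42
tool_pos: [0.4479, 0.0862, 0.2295]
eef_rot: [0.712, 0.702, -0.004, -0.002]
wrist_force: [-0.0, 0.6, -0.1]
gripper_width: 0.336
```

Request:
send_rows([
  [0,0,-3],
  [0,0,-6],
  [0,0,-8],
  [-4,0,-8],
  [-8,0,-8],
], turn=[0,0,0,0,0])

```text
t: 8.05
tool_pos: [0.4477, 0.0059, 0.31]
eef_rot: [0.711, 0.703, -0.003, -0.002]
wrist_force: [-0.3, 0.2, -0.1]
gripper_width: 0.34
```

```bash
python3 - <<'E'
from h import *
s=sense();print(s['tool_pos'],s['wrist_force'],s['eef_rot'])
a=snapshot('side')
p=np.load('p.npy')[:3]
for y in (-.047,.047): 
  for n in ['side']: print(y,proj(n,T(p,bar(2.2,y))),(proj(n,T(p,bar(2.2,y)))-[200,60])*2.667)
cv2.imwrite('pics/c3.png',cv2.resize(a[60:280,200:440],(640,587),interpolation=cv2.INTER_CUBIC))
E
```

```text
[0.44771155 0.0059101  0.31002064] [-0.33884976  0.16936191 -0.10840417] [ 0.71127999  0.7028997  -0.00319301 -0.00161085]
-0.047 [[220.93209225 134.69586862]] [[ 55.82589003 199.2138816 ]]
0.047 [[214.17171767 179.73323467]] [[ 37.79597102 319.32853685]]
```

View pics/c3.png

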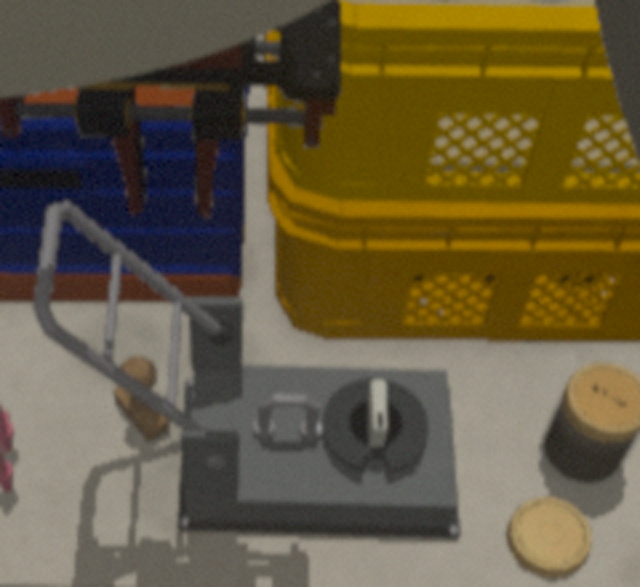

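The guard is seated: its corners at (60,205) and (40,310) match the prediction for 2.2. Next, refine the knob and shackle, now unobstructed.

```bash
python3 - <<'E'
from h import *
np.set_printoptions(precision=4,suppress=True)
p=np.load('p.npy')[:3]
snapshot('side');snapshot('top')
R_={}
for k,b in [('dial_knob',[-.04,0,.039]),('shackle_crown',[.026,0,.047]),('lock_block_top',[0,0,0])]:
    for n in ['side','top']:
        r=boxes_of(n,k); print(k,n,[(np.round(x['pixel'],1).tolist(),round(x['conf'],2)) for x in r[:2]],'fit',proj(n,T(p,b))[0])
        if r: R_[n,k]=r[0]['pixel']; print('  at z',atz(n,r[0]['pixel'],.04+b[2]),'fit',T(p,b)[0])
a=snapshot('side')
g=a[185:245,320:370].astype(int).min(2)
m=(g>110)
ys,xs=np.nonzero(m); print('white', len(xs), xs.mean()+320, ys.mean()+185, xs.min()+320,xs.max()+320,ys.min()+185,ys.max()+185)
for e in (-.022,.022): print('knob top end fit',proj('side',T(p,[-.04,e,.046])))
E
```

```text
dial_knob side [([338.8, 219.0], 0.95)] fit [341.9014 213.5366]
  at z [ 0.4338 -0.1324  0.079 ] fit [ 0.4464 -0.1388  0.079 ]
dial_knob top [([343.2, 194.9], 0.58)] fit [340.2283 196.0757]
  at z [ 0.4482 -0.1447  0.079 ] fit [ 0.4464 -0.1388  0.079 ]
shackle_crown side [([200.2, 225.8], 0.71), ([309.2, 213.1], 0.47)] fit [308.4507 210.1407]
  at z [0.406  0.1339 0.087 ] fit [ 0.4473 -0.0729  0.087 ]
shackle_crown top [] fit [306.019  197.1108]
lock_block_top side [([303.4, 220.8], 0.93)] fit [320.1873 222.5645]
  at z [ 0.45   -0.0646  0.04  ] fit [ 0.4469 -0.0989  0.04  ]
lock_block_top top [([345.3, 206.3], 0.63)] fit [318.2512 201.5612]
  at z [ 0.4334 -0.1517  0.04  ] fit [ 0.4469 -0.0989  0.04  ]
white 652 345.5046012269939 195.7883435582822 320 369 187 220
knob top end fit [[342.063  202.1561]]
knob top end fit [[342.5116 221.4915]]
```

Request:
send_rows([
  [-5,0,0],
  [-10,0,0],
  [-14.5,0,4],
  [-14.5,0,9],
  [-14.5,0,14],
  [-14.5,0,18],
  [-14.5,0,20.5],
  [-14.5,0,20.5],
], turn=[0,0,0,0,0,0,0,0])

```text
t: 9.55
tool_pos: [0.4429, -0.1375, 0.1035]
eef_rot: [0.711, 0.703, -0.005, -0.004]
wrist_force: [0.5, 0.4, 0.1]
gripper_width: 0.336
```

```bash
python3 - <<'E'
from h import *
s=sense();print(s['tool_pos'],s['wrist_force'],s['eef_rot'],s['gripper_width'])
a=snapshot('side')
cv2.imwrite('pics/c4.png',cv2.resize(a[140:260,270:400],(600,554),interpolation=cv2.INTER_CUBIC))
E
```

```text
[ 0.4428994  -0.13750724  0.10346398] [0.53918236 0.39280635 0.06503016] [ 0.71114273  0.70302185 -0.00459256 -0.00389915] 0.33591954433636156
```

View pics/c4.png

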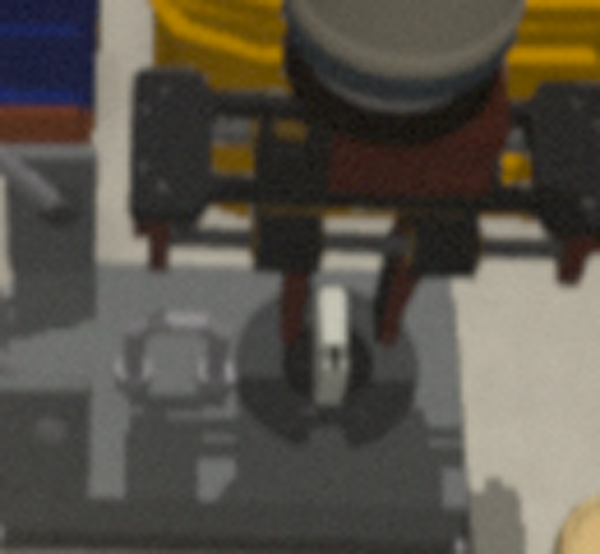

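The fingertips at (290,335) and (388,335) straddle the knob at (332,340). Its black line faces the gap at (325,430). Lowering and gripping.

Request:
send_rows([
  [0,0.3,2],
  [0,0.3,3.5],
  [0,0.3,4.1],
  [0,0.3,4.1],
], turn=[0,0,0,0])

```text
t: 10.1
tool_pos: [0.4464, -0.138, 0.0637]
eef_rot: [0.711, 0.703, -0.004, -0.003]
wrist_force: [-0.4, -0.8, 0.3]
gripper_width: 0.344
```

Request:
send_rows([
  [0,0,0],
  [0,0,0],
  [0,0,0],
], turn=[0,0,0], gripper=0.5)

```text
t: 10.48
tool_pos: [0.4467, -0.1383, 0.0642]
eef_rot: [0.711, 0.703, -0.004, -0.002]
wrist_force: [-1.6, -1.2, 3.3]
gripper_width: 0.134
```

Request:
send_rows([
  [0,0,0],
  [0,0,0],
  [0,0,0],
  [0,0,0],
  [0,0,0],
  [0,0,0],
  [0,0,0],
  [0,0,0],
  [0,0,0],
  [0,0,0],
], turn=[0.17,0.34,0.524,0.524,0.524,0.7,0.88,1.048,1.048,1.048])

```text
t: 11.72
tool_pos: [0.4484, -0.1358, 0.0642]
eef_rot: [0.968, 0.252, -0.003, -0.001]
wrist_force: [8.2, 19.9, -3.1]
gripper_width: 0.14
```

Request:
send_rows([
  [0,0,0],
  [0,0,0],
  [0,0,0],
  [0,0,0],
  [0,0,0],
], turn=[0.17,0.34,0.524,0.524,0.524])

```text
t: 12.35
tool_pos: [0.4502, -0.1351, 0.0643]
eef_rot: [1.0, -0.008, -0.001, -0.001]
wrist_force: [7.0, 6.4, -6.7]
gripper_width: 0.135
```

Request:
send_rows([
  [0,0,0],
  [0,0,0],
  [0,0,0],
], turn=[0,0,0], gripper=3.0)

```text
t: 12.72
tool_pos: [0.45, -0.1352, 0.0643]
eef_rot: [1.0, -0.008, -0.002, -0.001]
wrist_force: [-0.4, -1.1, 0.2]
gripper_width: 0.342
```

Request:
send_rows([
  [0,0,-3],
  [0,0,-7],
  [0,3,-12],
  [0,8,-16],
  [0,14,-20],
  [0,19,-20],
  [0,19,-20],
], turn=[0,0,0,0,0,0,0])

```text
t: 13.6
tool_pos: [0.4474, -0.3293, 0.2649]
eef_rot: [1.0, -0.01, -0.001, 0.0]
wrist_force: [-0.5, 0.3, 0.1]
gripper_width: 0.337
```

```bash
python3 - <<'E'
from h import *
s=sense();print(s['tool_pos'],s['wrist_force'],s['eef_rot'],s['gripper_width'])
p=np.load('p.npy')[:3]
a=snapshot('side');b=snapshot('top')
o=[]
for n,x in (('side',a),('top',b)):
    u=cv2.resize(x[165:265,270:370],(400,400),interpolation=cv2.INTER_CUBIC)
    for Q in ([[-.062,0,.046],[-.018,0,.046]],[[.016,0,.047],[.036,0,.047]]):
        for q in proj(n,T(p,Q)): cv2.circle(u,tuple(int(v) for v in (q-[270,165])*4+1.5),3,(0,0,255),1)
    o.append(u)
cv2.imwrite('pics/c5.png',np.hstack(o))
E
```

```text
[ 0.44739069 -0.3292974   0.26490296] [-0.54040115  0.25759369  0.0803066 ] [ 9.99948841e-01 -1.00928187e-02 -6.55189567e-04  1.45087366e-04] 0.33713304721917026
```

View pics/c5.png

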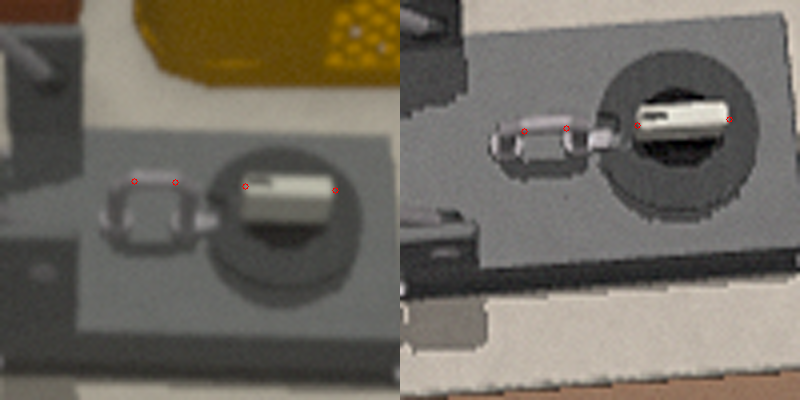

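The knob now lies along block x with its black line and the gap at the shackle's toe (605,135 in the top panel). The steel shackle bar is at about (552,122), 2–3 mm from the fit. Now grasp the shackle.

Request:
send_rows([
  [0,-6,0],
  [0,-12,0],
  [-0.1,-18,0],
  [-0.2,-23,3],
  [-0.2,-25.5,8],
  [-0.2,-25.5,12],
  [-0.2,-25.5,15],
  [-0.2,-25.5,17],
  [-0.2,-25.5,17],
], turn=[0,0,0,0,0,0,0,0,0])

```text
t: 14.82
tool_pos: [0.4465, -0.0688, 0.0929]
eef_rot: [1.0, -0.008, -0.004, -0.002]
wrist_force: [-0.7, -0.3, 0.8]
gripper_width: 0.338
```

```bash
python3 - <<'E'
from h import *
s=sense();print(s['tool_pos'],s['wrist_force'],s['eef_rot'],s['gripper_width'])
a=snapshot('side')
cv2.imwrite('pics/c6.png',cv2.resize(a[150:250,260:370],(660,600),interpolation=cv2.INTER_CUBIC))
E
```

```text
[ 0.44649097 -0.0687943   0.09286836] [-0.67974668 -0.33359089  0.83764191] [ 0.99995699 -0.00802996 -0.00427356 -0.0018111 ] 0.3376221713873347
```

View pics/c6.png

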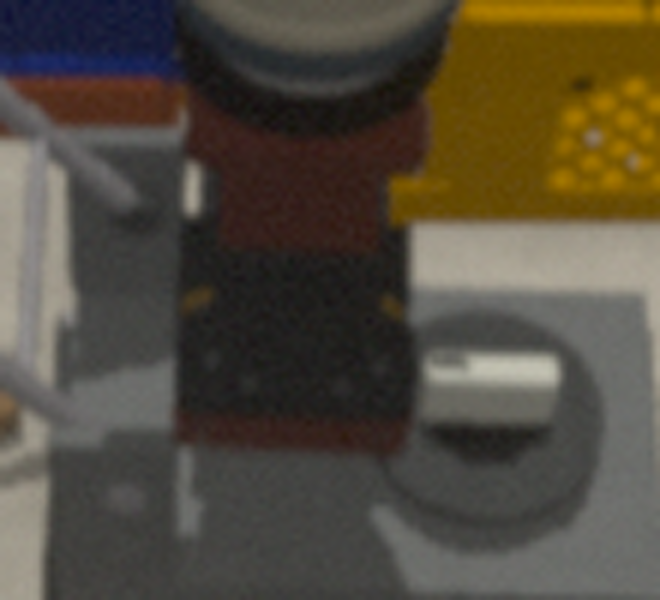

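The gripper hides the shackle, so I rely on the measured position and correct by 4–5 mm while lowering. Then close.

Request:
send_rows([
  [0.4,0.5,0],
  [0.4,0.5,1],
  [0.4,0.5,2.5],
  [0.4,0.5,2.5],
], turn=[0,0,0,0])

```text
t: 15.38
tool_pos: [0.4501, -0.074, 0.0675]
eef_rot: [1.0, -0.008, -0.005, -0.002]
wrist_force: [-0.3, -0.2, 0.3]
gripper_width: 0.341
```

Request:
send_rows([
  [0,0,0],
  [0,0,0],
  [0,0,0],
  [0,0,0],
], turn=[0,0,0,0], gripper=0.3)

```text
t: 15.88
tool_pos: [0.4502, -0.074, 0.0677]
eef_rot: [1.0, -0.008, -0.004, -0.002]
wrist_force: [0.3, 0.2, -0.4]
gripper_width: 0.093
```

Gripped on the 9 mm bar, well centred. Slow lift with a force check.

Request:
send_rows([
  [0,0,-0.3],
  [0,0,-0.6],
  [0,0,-1.0],
  [0,0,-1.5],
  [0,0,-1.5],
], turn=[0,0,0,0,0])

```text
t: 16.5
tool_pos: [0.4507, -0.0741, 0.0831]
eef_rot: [1.0, -0.008, -0.004, -0.002]
wrist_force: [0.3, -0.3, -1.6]
gripper_width: 0.094
```

Only the shackle's weight on the wrist, so it is free. Lift on to 10 cm in all.

Request:
send_rows([
  [0,0,-1],
  [0,0,-2.2],
  [0,0,-3.5],
  [0,0,-5],
  [0,0,-6.5],
  [0,0,-7.8],
  [0,0,-8.5],
  [0,0,-8.5],
  [0,0,-8.5],
  [0,0,-8.5],
], turn=[0,0,0,0,0,0,0,0,0,0])

```text
t: 17.75
tool_pos: [0.451, -0.0743, 0.1676]
eef_rot: [1.0, -0.008, -0.004, -0.002]
wrist_force: [0.2, 0.4, -2.5]
gripper_width: 0.095
```

```bash
python3 - <<'E'
from h import *
s=sense();print(s['tool_pos'],s['wrist_force'],s['eef_rot'],s['gripper_width'],abs(s['joint_vel']).max())
a=snapshot('side')
cv2.imwrite('pics/c7.png',cv2.resize(a[100:270,180:440],(780,510),interpolation=cv2.INTER_CUBIC))
E
```

```text
[ 0.45096942 -0.074327    0.16762706] [ 0.16383345  0.43285177 -2.49258571] [ 0.99995437 -0.00824068 -0.00445822 -0.00186337] 0.0947952603613595 0.0009400315277542103
```

View pics/c7.png

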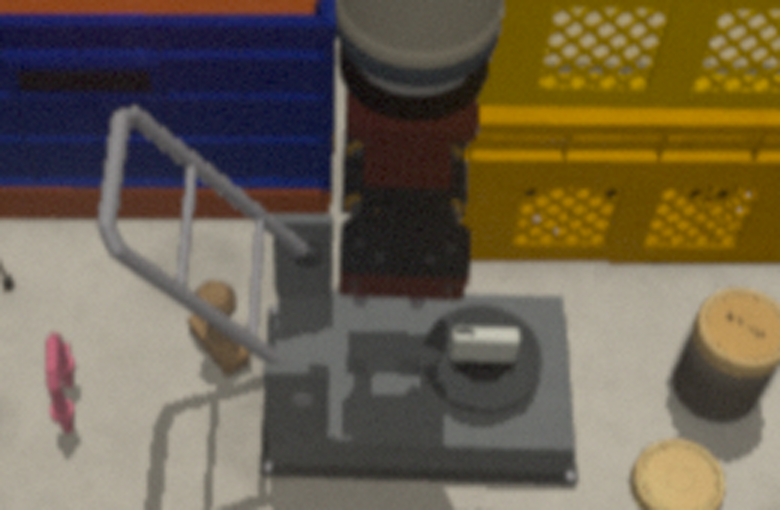

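The guard is still seated, with its bar at (110,190). The knob is at 0 and the sockets are empty. Leg tips show under the gripper at (362,303) and (420,300), and the jar, cap, stamp and pink piece are untouched. The gripper holds 8.3 mm and is still.

```bash
python3 -c "
from rig import *
print(close_job())"
```

```text
the job is handed in; nothing more can be done
None
```

The lock is open, and the gripper is holding the shackle upright and still about 10 cm above where it sat. I handed the job in at about 18 s of the 58 s allowed.

- **Guard:** I swung it by its bar from about 0.3 rad over to the end stop. After I let go, it matched the predicted 2.2 rad position, and it was still there in the last picture.
- **Dial:** I turned it three clicks clockwise. A picture then showed the gap at the shackle's toe and the knob along the block's x axis.
- **Shackle:** It lifted freely, with only a weight-sized load at the wrist (1.6 to 2.5 N; the heaviest shackle would be about 2.1 N). The grip held at 8.3 mm on the 9 mm bar, and the joint speeds were practically zero.
- **Other things:** The jar, cap, stamp and pink look-alike appear untouched.

**Checks that fell short or disagreed:**
- In the last picture the gripper hides most of the shackle. Its final pose rests on the two visible leg tips, the grip opening and the wrist force.
- My first position fit was about 3 to 4 mm off along world x. I corrected this before gripping the shackle.
- The networks sometimes confused the pink look-alike with the shackle, and their positions for the lock block drifted when the arm was in view. I relied on the picture fit instead.

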